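Release the used fluidics cassette with the twin release keys

TASK

Eject the used cassette from the eye-surgery console: press the two round release keys on top of the console down together, one fingertip on each, and keep both down until the ejector has pushed the cassette all the way out to its stop, then let both keys come up and move clear. Leave the cassette lying in its slot without touching or lifting it, and leave everything else where it stands.

Things in the scene. Friction and masses are not known exactly. Their poses are not given: they have to be found in the camera images.
- console: White bench console, 275 x 300 x 112 mm high, fixed. Origin: mid-width, on the table, 150 mm from its rear face; x to the rear (away from the operator), y to the operator's left, z up. From x -20 to 150 mm it is a housing with a flat roof 112 mm high; in front is a tray 60 mm high. The cassette lies in a slot under the roof, its front end over the tray. On the roof only the two keys move.
- key_left_top (a point): Centre of the top of the left release key (console +y): a grey round cap, 22 mm across, standing 10 mm above the roof, at console x 30, y 32, z 122 mm when up. The two keys are alike, 64 mm apart centre to centre along the console's y axis, with bare roof between them.
- key_right_top (a point): Centre of the top face of the right release key, console x 30, y -32, z 122 mm when up.
- key_left (a joint): How far the left key is pressed, m: 0 up, 0.007 fully down; springs back. About 1.5 N starts it; 4 N, up to 7 N with its catch's friction, takes it fully down (8 to 14 N for the two). The cassette comes free only while both keys are deeper than about 0.0045.
- key_right (a joint): The same for the right key.
- cassette: White cassette in the slot, loose, 110 long (x) x 84 wide x 28 mm high, 120 g. Origin: centre of its underside; axes as the console's. Latched at console x 7, y 0, z 60 mm. While both keys are down a damped spring pushes it to the front (console -x) by 28 mm in about 2 to 3 s, to a stop at x -21 mm, half in the slot. A key let up before then brings its catch up under the cassette.
- spare: Spare cassette of the same kind lying on the table to the left of the console, 110 x 84 x 28 mm, origin at the centre of its underside. Bystander.
- pot: Small steel pot on the console's roof, to the left or right of the keys, 48 mm across, 26 mm high, origin under its centre. Bystander.
- drops: Small white drop bottle standing on the console's roof, on the other side of the keys, 22 mm across, 42 mm high, origin under its centre. Bystander.
- saline: Clear bottle standing on the table to the right of the console, 64 mm across, 130 mm high, origin under its centre. Bystander.
- tape: Roll of tape lying on the table to the right of the console, 72 mm across, 25 mm high, origin under its centre. Bystander.
- handpiece: Metal handpiece lying on the table to the right of the console, 140 mm long (x), 16 mm thick, origin under its middle. Bystander.
- forceps: Steel forceps lying on the table to the left of the console, 125 mm long (x), 5 mm high, origin under their middle. Bystander.
Not all that is in view belongs to the job. What is shaped like the cassette but red or yellow is not meant.

How it is judged:
By the outcome, as a careful person would: the job done as asked, in the order asked, and still so for the second after the job is handed in, with the robot touching nothing.
It also fails if it takes over 32 s, if anything falls off the work surface, if the arm or the gripper's body presses on something with over 40 N, if the wrist force passes 120 N, or if a joint passes its speed limit or range.

ROBOT

A 6-joint arm with a two-finger parallel gripper is mounted at the origin on the work surface. World frame = base frame: x ahead of the robot, y to its left, z up, the work surface at z = 0. Lengths are in m, angles in rad, forces in N, time in s.
With the tool pointing down it reaches from about 0.25 to 0.775 m from the base axis. Payload 4 kg.
Tool frame: the origin (TCP) lies at the very end of the fingers, on their centre line; the grasp point (between the pads) lies 19 mm behind it; z points along the fingers, y is the line along which they close (so a half turn about z gives the same grasp; the last joint's range is limited). The gripper opens to 94 mm and grips with 3 to 60 N. Pads are 16 mm wide; open, the fingers measure 119 mm over their backs; the gripper's body (75 mm by 177 mm) begins 78 mm behind the grasp point.
Start: joints at [-1.322, 0.087, 1.371, -0, 1.684, -0.103], TCP at [0.19, -0.516, 0.206] pointing down, gripper open.
Joint ranges: [-3.1, 3.1], [-0.76, 2.03], [0.27, 2.55], [-1.08, 4.22], [0.17, 2.65], [-2.57, 2.57]. Speed limits (rad/s): [2.79, 2.79, 3.14, 3.14, 3.14, 3.14].

INTERFACE

Orientations are given as [roll, pitch, yaw] about the fixed x, y, z axes, in that order (R = Rz(yaw) Ry(pitch) Rx(roll)).
In Python, from bench import robot gives the robot as it stands. The module is installed in compiled form; this text tells all that it offers.
- The arm moves only by the tool move_arm, never from a script. Its argument "deltas" is one flat list of numbers, 7 for each row, row after row: the turn, a rotation vector about the tool's x, y, z in rad, then the shift along the tool's x, y, z in cm, then the closure, from -1 (fully open) to 1 (shut). A call has 1 to 8 rows; each row is the pose to reach, as a shift and turn from the pose commanded when the call began, along the tool's axes at that moment; what a row does not reach only later rows make up. A row lasts 1/10 s, in which the tool goes at most 50 mm and 8.59 degrees, less where a joint would pass 70% of its speed; a pose out of reach is approached as far as the arm can. A call with a gripper value outside its range is refused whole. The fingers move at their own pace and stop on an object; the grip force is fixed at half the most. Time passes only in rows, so rows that repeat a pose let the fingers close. It gives the time, the measured TCP pose, the force, the opening and the grip force at its end, in the units of the state.
- robot.get_obs(): the state, without advancing time (a new reading comes with each control period).
- robot.snapshot(name): name is "scene" or "side" or "wrist"; returns a dict with "image" (420x560x3 uint8, red, green, blue), "depth" (420x560 float32, m along the optical axis (not along the pixel's ray), 0 where there is no reading), "fov_y" (degrees; the focal length in pixels is half the picture's height over the tangent of half this angle, whatever the lens; pixels are square), "cx", "cy" (the principal point, pixels), "origin" and "orientation" of the camera in the world; the wrist camera has in their place "T_tool_cam" (4x4, takes a point from camera to tool coordinates, whose origin is the TCP and whose axes are the flange's). Camera axes: x right, y up, looking along -z (the intrinsics and any distortion apply to the point x, -y, -z); pixel columns grow to the right and rows downward; lengths in m; the calibration is good to about 2 mm. The wrist camera is an equidistant fisheye: a pixel r from the principal point sees the ray r / f radians off the axis. A picture is of the moment at which its call begins: read the wrist's pose just before it.
- robot.close_job(): hands the job in; it is judged then, once.
The state is a dict: "time": time; "joint_positions": joint angles; "qvel": joint speeds; "joint_torque": joint torques, N m; "tool_pos": TCP position; "ee_rot": TCP orientation; "wrist_force": force on the tool from outside, world axes, zero at the start; "wrist_torque": the same for the moment, N m; "width": finger opening in m; "finger_force": force on a finger pad.
Only numpy, scipy, OpenCV 4.12 (cv2) and the standard library are available. Lean on these libraries where they do the work, as an engineer would, in place of code of your own. Each camera call takes 0.05 s, during which the arm holds its last target. There are 200 camera calls.

## Working session

There is one attempt and no reset: what is moved stays moved. The work goes in short steps, Python scripts to look and compute and a tool call to move; the robot and the scene stay as the last step left them, time stands still between calls to the robot, and variables do not carry over. Pictures are saved under pics/ and viewed, at most 10 in all, crops included, and the job is handed in when it is done.

Besides the shell and the picture viewer there is one more tool, called after "Emit:" as name(argument=value, ...) on one line, values as JSON. move_arm: Moves the arm, as the interface text tells. Its arguments: {"type":"object","properties":{"deltas":{"type":"array","items":{"type":"number"}}},"required":["deltas"]}

```bash
mkdir -p pics; cat > h.py <<'E'
import numpy as np,cv2
from bench import robot
from scipy.spatial.transform import Rotation as R
def cam(n):
    o=robot.get_obs(); s=robot.snapshot(n); s['obs']=o; return s
def pose(s):
    if 'T_tool_cam' in s:
        T=np.eye(4);T[:3,:3]=R.from_euler('xyz',s['obs']['ee_rot']).as_matrix();T[:3,3]=s['obs']['tool_pos']
        T=T@s['T_tool_cam'];return T[:3,:3],T[:3,3]
    q=np.array(s['orientation'])
    M=q if q.shape==(3,3) else R.from_euler('xyz',q).as_matrix()
    return M,np.array(s['origin'])
def ray(s,u,v):
    f=210/np.tan(np.radians(s['fov_y']/2)); x=u-s['cx'];y=v-s['cy']
    if 'T_tool_cam' in s:
        r=np.hypot(x,y);t=r/f;d=np.array([np.sin(t)*x/max(r,1e-9),-np.sin(t)*y/max(r,1e-9),-np.cos(t)])
    else: d=np.array([x/f,-y/f,-1])
    M,o=pose(s);return o,M@d
def on(s,u,v,z):
    o,d=ray(s,u,v);return o+d*(z-o[2])/d[2]
def save(s,n): cv2.imwrite('pics/'+n+'.png',s['image'][...,::-1])
E
python3 - <<'E'
from h import *
import pickle
for n in['scene','side']:
    s=cam(n);save(s,n+'0');pickle.dump(s,open(n+'0.pkl','wb'));print(n,{k:v for k,v in s.items() if k not in('image','depth','obs')})
print(s['obs'])
a=cv2.imread('pics/scene0.png')
E
```

```text
scene {'fov_y': 53.9193853717854, 'cx': 277.44270450621474, 'cy': 211.68191546544756, 'origin': array([ 1.04451365, -0.24476135,  0.82041192]), 'orientation': array([ 0.7040456, -0.015731 ,  1.0575714])}
side {'fov_y': 57.35295153735854, 'cx': 276.9303563135602, 'cy': 211.34986004118952, 'origin': array([-0.04959073,  0.76305847,  0.72560172]), 'orientation': array([ 0.96974625,  0.01443905, -2.46740592])}
{'time': 0.05, 'joint_positions': array([-1.32211620e+00,  8.79340283e-02,  1.37219110e+00, -2.28114366e-05,
        1.68361592e+00, -1.03091890e-01]), 'qvel': array([ 3.28261968e-04, -2.01309905e-03, -3.50840942e-03,  3.46615625e-05,
       -1.01790813e-03, -7.01667233e-04]), 'joint_torque': array([ 3.08653522e-03, -3.41541123e+01, -3.03592336e+01,  7.20398594e-02,
        3.05078016e-02, -9.71032091e-05]), 'tool_pos': array([ 0.18936887, -0.515801  ,  0.20434769]), 'ee_rot': array([-3.13945333e+00, -1.98538612e-04,  3.51769260e-01]), 'wrist_force': array([ 0.13799331,  0.00884643, -0.14888424]), 'wrist_torque': array([-0.03142094, -0.03551054,  0.04034035]), 'finger_force': 0.0, 'width': 0.09388500336318709}
```

View pics/scene0.png

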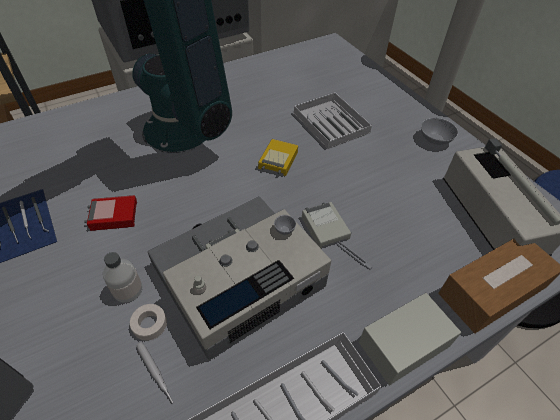

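View pics/side0.png

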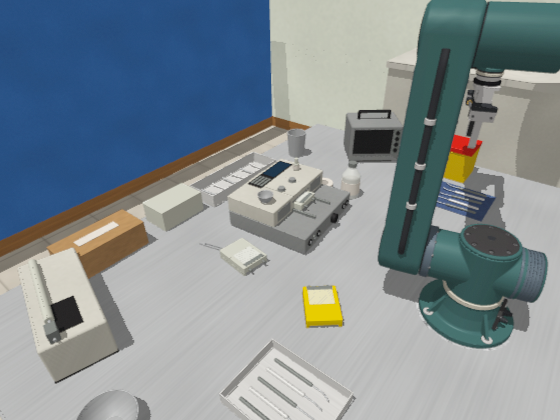

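The scene view shows the keys at about (226,260) and (253,246), with the pot at (285,226) and the drop bottle at (199,285). The side view shows the keys at about (281,189) and (292,180).

```bash
python3 - <<'E'
from h import *
import pickle
for n,ks,others in [('scene',[(226,260),(253,246)],[(285,221,.138),(199,281,.154)]),('side',[(281,189),(292,180)],[(265,196,.138),(296,161,.154)])]:
    s=pickle.load(open(n+'0.pkl','rb'))
    P=[on(s,u,v-1,.122) for u,v in ks];print(n,[p.round(4) for p in P],np.linalg.norm(P[0]-P[1]))
    for u,v,z in others: print('  other',on(s,u,v,z).round(3))
    for (u,v) in ks:
        d=s['depth'][v,u];print(d)
    x0,y0,x1,y1=(180,210,310,310) if n=='scene' else (240,150,320,220)
    c=s['image'][y0:y1,x0:x1,::-1];k=5 if n=='scene' else 8
    cv2.imwrite(f'pics/{n}crop.png',cv2.resize(c,None,fx=k,fy=k,interpolation=2))
E
```

```text
scene [array([ 0.5925, -0.0966,  0.122 ]), array([ 0.5878, -0.033 ,  0.122 ])] 0.06375797976575409
  other [0.575 0.051 0.138]
  other [ 0.633 -0.167  0.154]
0.8345201
0.8559247
side [array([ 0.5756, -0.0252,  0.122 ]), array([ 0.582 , -0.0898,  0.122 ])] 0.06488775754114362
  other [0.568 0.059 0.138]
  other [ 0.609 -0.147  0.154]
1.1745555
1.2195818
```

View pics/scenecrop.png

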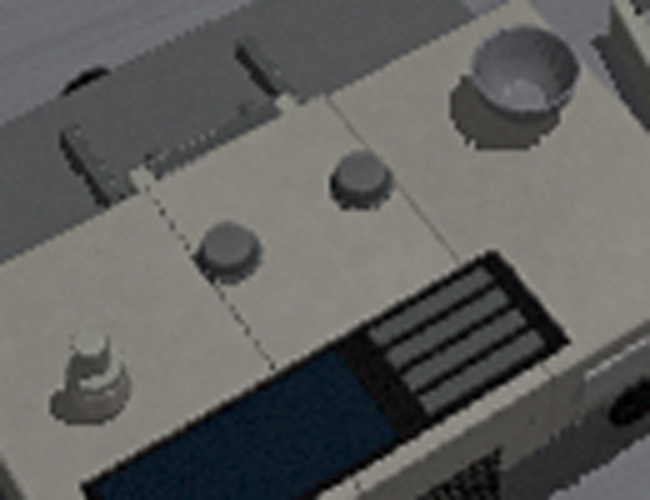

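Emit:
move_arm(deltas=[0, 0, 0.03, 2, -1, -2, -0.1, 0, 0, 0.06, 5, -3, -4, -0.1, 0, 0, 0.1, 9, -5, -5.5, -0.1, 0, 0, 0.14, 13, -7, -5.5, -0.1, 0, 0, 0.18, 17, -9.5, -5.5, -0.1, 0, 0, 0.22, 21, -11.5, -5.5, -0.1, 0, 0, 0.25, 25, -14, -5.5, -0.1, 0, 0, 0.267, 29, -16, -5.5, -0.1])

```text
time: 0.9
tool_pos: [0.4073, -0.2642, 0.2602]
ee_rot: [-3.141, 0.0, 0.084]
wrist_force: [-0.7, -0.8, 0.7]
width: 0.0514
finger_force: 0.0
```

```bash
python3 - <<'E'
from h import *
o=robot.get_obs();print(o['time'],o['tool_pos'],o['ee_rot'],o['width'])
M=R.from_euler('xyz',o['ee_rot']).as_matrix()
print(M.T@(np.array([.585,-.062,.26])-o['tool_pos'])*100)
E
```

```text
0.9 [ 0.40727752 -0.26422071  0.26021777] [-3.14130545e+00  2.45515296e-04  8.39485613e-02] 0.05143383986285609
[ 19.40528612 -18.66064868   0.02237236]
```

Emit:
move_arm(deltas=[0, 0, 0, 3, -3, 0, -0.1, 0, 0, 0, 6, -6, 0, -0.1, 0, 0, 0, 9, -9, 0, -0.1, 0, 0, 0, 12, -12, 0, -0.1, 0, 0, 0, 15, -15, 0, -0.1, 0, 0, 0, 18, -17.5, 0, -0.1, 0, 0, 0, 19.4, -18.7, 0, -0.1, 0, 0, 0, 19.4, -18.7, 0, -0.1])

```text
time: 1.7
tool_pos: [0.5847, -0.0619, 0.2591]
ee_rot: [-3.141, 0.002, 0.088]
wrist_force: [-0.7, -0.1, 0.5]
width: 0.0519
finger_force: 0.0
```

```bash
python3 - <<'E'
from h import *
import pickle
s=cam('wrist');save(s,'w1');pickle.dump(s,open('w1.pkl','wb'))
print(s['fov_y'],s['cx'],s['cy'],s['T_tool_cam'].round(3),s['obs']['tool_pos'],s['obs']['ee_rot'])
# predicted tip pixel
E
```

```text
65.70646984690485 280.00265050096095 210.9788785434146 [[-0.     0.969  0.248  0.072]
 [ 1.    -0.     0.    -0.001]
 [ 0.     0.248 -0.969 -0.18 ]
 [ 0.     0.     0.     1.   ]] [ 0.58473179 -0.06193909  0.2591015 ] [-3.14101188e+00  2.25586384e-03  8.77782438e-02]
```

View pics/w1.png

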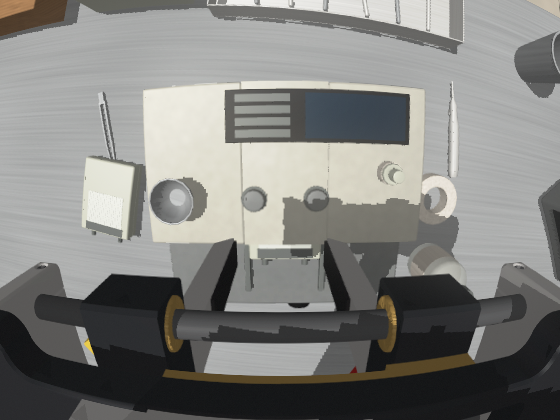

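The wrist view shows the keys at about (254,200) and (316,199), with the fingers at about (228,245) and (332,245), so they straddle the keys symmetrically. Next I'll measure this view more precisely.

```bash
python3 - <<'E'
from h import *
import pickle
s=pickle.load(open('w1.pkl','rb'))
cv2.imwrite('pics/w1c.png',cv2.resize(s['image'][170:260,225:345,::-1],None,fx=6,fy=6,interpolation=2))
g=s['image'].astype(int)
d=s['depth']
M,o=pose(s)
# height map from depth around keys (z-depth along optical axis)
P=np.full((420,560,3),np.nan)
for v in range(180,260):
  for u in range(225,345):
    oo,r=ray(s,u,v); ax=-M[:,2]; 
    if d[v,u]>0: P[v,u]=oo+r*d[v,u]/(r@ax)
roof=np.nanmedian(P[185:195,270:300,2]);print('roof',roof)
for (u,v) in[(254,199),(316,199)]:
    w=P[v-14:v+15,u-14:u+15];m=(w[...,2]>roof+.006)&(w[...,2]<roof+.014)
    q=w[m];print(m.sum(),q.mean(0).round(4),(q.min(0)+q.max(0))/2,(q.max(0)-q.min(0)).round(3),'plane',on(s,u,v,.122).round(4))
E
```

```text
roof 0.11252974953358119
340 [ 0.5843 -0.0345  0.1222] [ 0.58408144 -0.03418507  0.12133917] [0.02  0.021 0.006] plane [ 0.5853 -0.0348  0.122 ]
340 [ 0.5901 -0.097   0.1222] [ 0.58945109 -0.09722223  0.12141776] [0.021 0.021 0.006] plane [ 0.5908 -0.0965  0.122 ]
```

View pics/w1c.png

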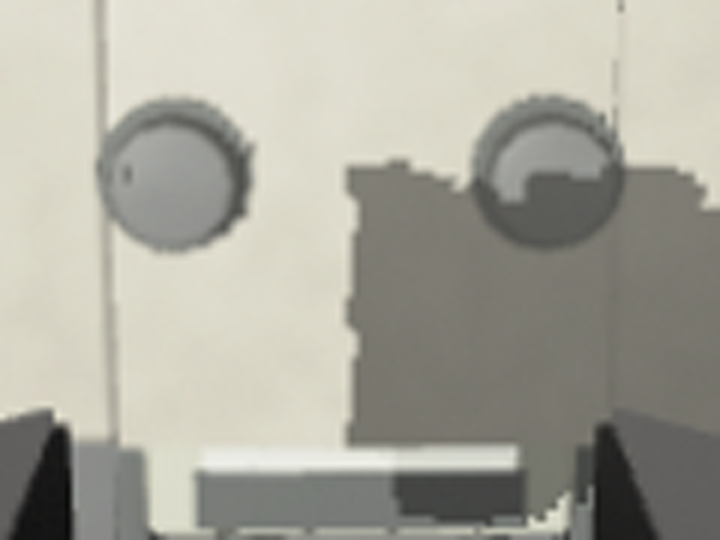

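The crop shows both key tops cleanly. Their midpoint is about (0.587, -0.0655), the tops are at z 0.122 and the yaw is about 0.09.

Emit:
move_arm(deltas=[0, 0, 0, 0.1, 0.2, 2, -0.1, 0, 0, 0, 0.2, 0.4, 5, -0.1, 0, 0, 0, 0.2, 0.4, 8, -0.1, 0, 0, 0, 0.2, 0.4, 10.5, -0.1, 0, 0, 0, 0.2, 0.4, 12, -0.1, 0, 0, 0, 0.2, 0.4, 12.8, -0.1, 0, 0, 0, 0.2, 0.4, 12.8, -0.1])

```text
time: 2.45
tool_pos: [0.5857, -0.068, 0.132]
ee_rot: [-3.142, 0.001, 0.084]
wrist_force: [0.4, 0.4, 0.6]
width: 0.0516
finger_force: 0.0
```

```bash
python3 - <<'E'
from h import *
import pickle
s=cam('wrist');pickle.dump(s,open('w2.pkl','wb'));print(s['obs']['tool_pos'],s['obs']['ee_rot'],s['obs']['wrist_force'],s['obs']['width'])
a=s['image'][...,::-1]
b=cam('scene');b2=cv2.resize(b['image'][200:320,150:310,::-1],(560,420),interpolation=2)
cv2.imwrite('pics/v2.png',cv2.resize(np.hstack([a,b2]),(800,300)))
E
```

```text
[ 0.58570201 -0.06802169  0.1319693 ] [-3.14153890e+00  1.28045467e-03  8.36457962e-02] [0.4494353  0.3622408  0.64545856] 0.051631513871259443
```

View pics/v2.png

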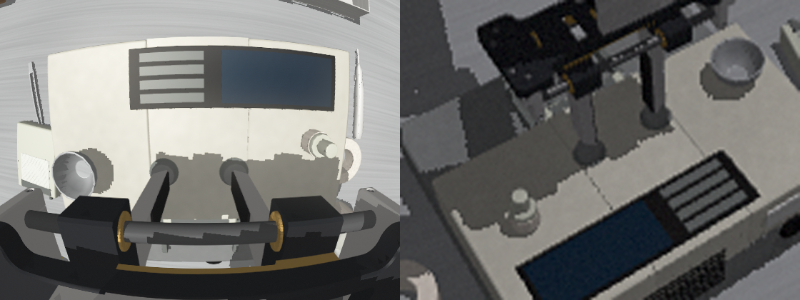

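The fingers sit over both keys, and the neighbouring pot and bottle are clear. I'll make a small lateral correction and start the press.

Emit:
move_arm(deltas=[0, 0, 0.005, 0.1, -0.1, 0, -0.1, 0, 0, 0.005, 0.1, -0.1, 0.3, -0.1, 0, 0, 0.005, 0.1, -0.1, 0.6, -0.1, 0, 0, 0.005, 0.1, -0.1, 0.6, -0.1])

```text
time: 2.95
tool_pos: [0.5871, -0.066, 0.126]
ee_rot: [-3.142, 0.001, 0.08]
wrist_force: [0.1, 1.0, -0.6]
width: 0.0517
finger_force: 0.0
```

```bash
python3 - <<'E'
from h import *
s=cam('wrist');o=s['obs'];print(o['tool_pos'],o['ee_rot'],o['wrist_force'],o['wrist_torque'],o['width'])
cv2.imwrite('pics/w3.png',cv2.resize(s['image'][200:320,200:360,::-1],None,fx=5,fy=5,interpolation=2))
E
```

```text
[ 0.58708961 -0.06603629  0.12597382] [-3.14152457e+00  8.21922597e-04  8.00770675e-02] [ 0.14488029  0.96760917 -0.55465024] [ 0.0206748  -0.00440584  0.02321472] 0.051716115561608135
```

View pics/w3.png

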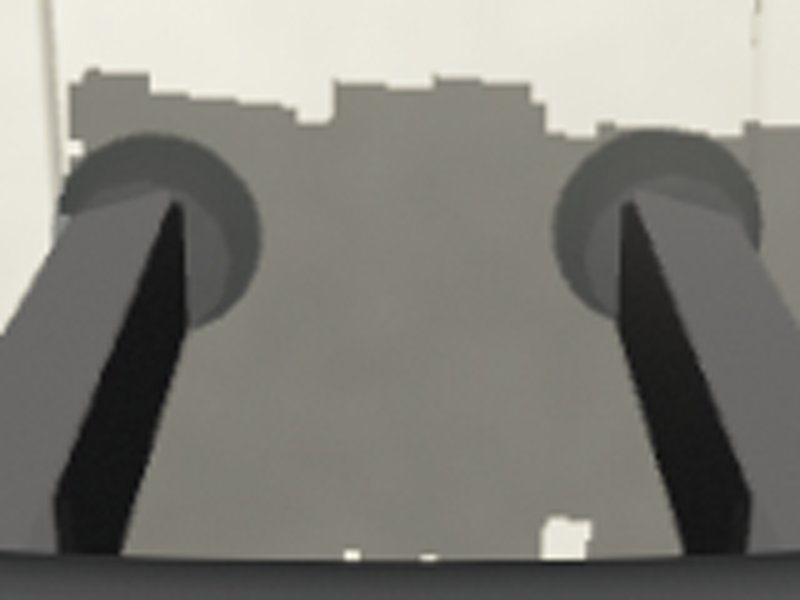

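Both fingertips are centred on their caps. Pressing now.

Emit:
move_arm(deltas=[0, 0, -0.01, 0, 0, 0.4, -0.1, 0, 0, -0.01, 0, 0, 0.8, -0.1, 0, 0, -0.01, 0, 0, 1.1, -0.1, 0, 0, -0.01, 0, 0, 1.1, -0.1])

```text
time: 3.4
tool_pos: [0.5878, -0.0662, 0.1166]
ee_rot: [3.141, -0.002, 0.09]
wrist_force: [-1.7, 0.3, 6.1]
width: 0.0519
finger_force: 3.2
```

Emit:
move_arm(deltas=[0, 0, 0, 0, 0, 0.15, -0.1, 0, 0, 0, 0, 0, 0.3, -0.1, 0, 0, 0, 0, 0, 0.3, -0.1, 0, 0, 0, 0, 0, 0.3, -0.1])

```text
time: 3.8
tool_pos: [0.5878, -0.0662, 0.1152]
ee_rot: [3.141, -0.002, 0.09]
wrist_force: [-3.7, 0.2, 9.5]
width: 0.0519
finger_force: 4.9
```

Emit:
move_arm(deltas=[0, 0, 0, 0, 0, 0.2, -0.1, 0, 0, 0, 0, 0, 0.2, -0.1, 0, 0, 0, 0, 0, 0.2, -0.1, 0, 0, 0, 0, 0, 0.2, -0.1])

```text
time: 4.2
tool_pos: [0.5879, -0.0662, 0.1152]
ee_rot: [3.14, -0.003, 0.09]
wrist_force: [-5.7, 1.1, 15.1]
width: 0.0521
finger_force: 7.8
```

```bash
python3 - <<'E'
from h import *
s=cam('wrist');o=s['obs'];print(o['tool_pos'],o['ee_rot'],o['wrist_force'],o['wrist_torque'],o['width'])
b=cam('side')
cv2.imwrite('pics/v4.png',np.hstack([cv2.resize(s['image'][200:410,140:420,::-1],(400,300)),cv2.resize(b['image'][160:250,220:340,::-1],(400,300),interpolation=2)]))
E
```

```text
[ 0.58785964 -0.06623774  0.11516208] [ 3.14041244 -0.00348808  0.09007864] [-5.74963766  1.06524668 15.12744926] [0.25396563 1.18260225 0.12804833] 0.05210779618200493
```

View pics/v4.png

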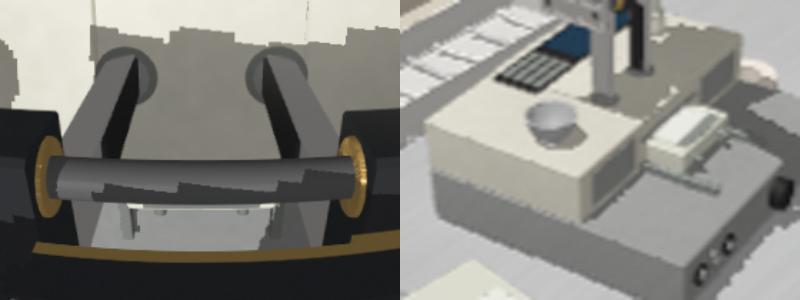

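Both keys are bottomed: z stays at 0.1152 while the force rises to 15 N. The side view shows the cassette sliding out, so I'll hold.

Emit:
move_arm(deltas=[0, 0, 0, 0, 0, 0, -0.1, 0, 0, 0, 0, 0, 0, -0.1, 0, 0, 0, 0, 0, 0, -0.1, 0, 0, 0, 0, 0, 0, -0.1, 0, 0, 0, 0, 0, 0, -0.1, 0, 0, 0, 0, 0, 0, -0.1, 0, 0, 0, 0, 0, 0, -0.1, 0, 0, 0, 0, 0, 0, -0.1])

```text
time: 5.1
tool_pos: [0.5878, -0.0662, 0.1152]
ee_rot: [3.14, -0.003, 0.09]
wrist_force: [-6.9, 1.3, 16.2]
width: 0.0519
finger_force: 7.8
```

Emit:
move_arm(deltas=[0, 0, 0, 0, 0, 0, -0.1, 0, 0, 0, 0, 0, 0, -0.1, 0, 0, 0, 0, 0, 0, -0.1, 0, 0, 0, 0, 0, 0, -0.1, 0, 0, 0, 0, 0, 0, -0.1, 0, 0, 0, 0, 0, 0, -0.1, 0, 0, 0, 0, 0, 0, -0.1, 0, 0, 0, 0, 0, 0, -0.1])

```text
time: 5.9
tool_pos: [0.5878, -0.0662, 0.1152]
ee_rot: [3.14, -0.004, 0.09]
wrist_force: [-5.8, 0.2, 16.4]
width: 0.0516
finger_force: 7.8
```

Emit:
move_arm(deltas=[0, 0, 0, 0, 0, 0, -0.1, 0, 0, 0, 0, 0, 0, -0.1, 0, 0, 0, 0, 0, 0, -0.1, 0, 0, 0, 0, 0, 0, -0.1, 0, 0, 0, 0, 0, 0, -0.1, 0, 0, 0, 0, 0, 0, -0.1, 0, 0, 0, 0, 0, 0, -0.1, 0, 0, 0, 0, 0, 0, -0.1])

```text
time: 6.7
tool_pos: [0.5879, -0.0662, 0.1151]
ee_rot: [3.14, -0.004, 0.09]
wrist_force: [-5.6, 1.9, 15.2]
width: 0.0515
finger_force: 7.8
```

Emit:
move_arm(deltas=[0, 0, 0, 0, 0, 0, -0.1, 0, 0, 0, 0, 0, 0, -0.1, 0, 0, 0, 0, 0, 0, -0.1, 0, 0, 0, 0, 0, 0, -0.1, 0, 0, 0, 0, 0, 0, -0.1, 0, 0, 0, 0, 0, 0, -0.1, 0, 0, 0, 0, 0, 0, -0.1, 0, 0, 0, 0, 0, 0, -0.1])

```text
time: 7.5
tool_pos: [0.5878, -0.0663, 0.1151]
ee_rot: [3.14, -0.003, 0.09]
wrist_force: [-6.1, 1.3, 15.6]
width: 0.0516
finger_force: 7.8
```

```bash
python3 - <<'E'
from h import *
import pickle
o=pickle.load(open('side0.pkl','rb'));b=cam('side');print(b['obs']['time'],b['obs']['wrist_force'],b['obs']['tool_pos'])
cv2.imwrite('pics/v5.png',np.hstack([cv2.resize(x['image'][160:250,220:340,::-1],(400,300),interpolation=2) for x in(o,b)]))
pickle.dump(b,open('side5.pkl','wb'))
E
```

```text
7.5 [-6.06653117  1.3400051  15.57869603] [ 0.58783724 -0.06625044  0.11512075]
```

View pics/v5.png

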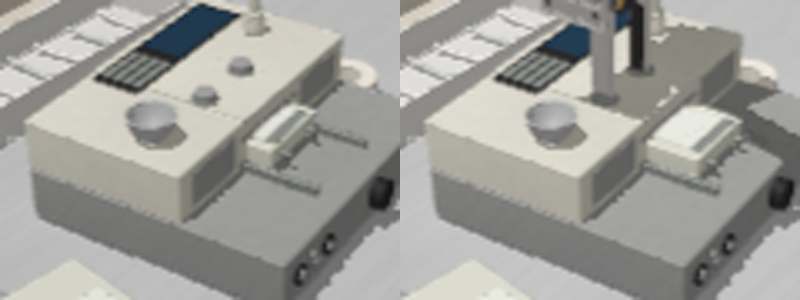

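The cassette is clearly further out than in the first picture. I'll hold a little longer and check that it has stopped.

Emit:
move_arm(deltas=[0, 0, 0, 0, 0, 0, -0.1, 0, 0, 0, 0, 0, 0, -0.1, 0, 0, 0, 0, 0, 0, -0.1, 0, 0, 0, 0, 0, 0, -0.1, 0, 0, 0, 0, 0, 0, -0.1, 0, 0, 0, 0, 0, 0, -0.1, 0, 0, 0, 0, 0, 0, -0.1, 0, 0, 0, 0, 0, 0, -0.1])

```text
time: 8.35
tool_pos: [0.5878, -0.0662, 0.1151]
ee_rot: [3.14, -0.003, 0.09]
wrist_force: [-5.2, -0.1, 15.6]
width: 0.0516
finger_force: 7.8
```

```bash
python3 - <<'E'
from h import *
import pickle
o=pickle.load(open('side0.pkl','rb'));p=pickle.load(open('side5.pkl','rb'));b=cam('side')
print('change',np.abs(b['image'][185:220,285:325].astype(int)-p['image'][185:220,285:325]).mean())
# height band of the cassette top (z .088) ahead of housing, in console frame
c=np.array([.587,-.0655]);a=.09;ex=np.array([np.cos(a),np.sin(a)]);ey=np.array([-ex[1],ex[0]])
for s in(o,p,b):
    M,_=pose(s);X=[]
    for v in range(170,235):
        for u in range(270,345):
            if s['depth'][v,u]>0:
                oo,r=ray(s,u,v);q=oo+r*s['depth'][v,u]/(r@-M[:,2])
                w=q[:2]-c;x,y=w@ex+.03,w@ey
                if abs(y)<.03 and -.1<x<-.02 and .08<q[2]<.1: X.append(x)
    print(len(X),np.percentile(X,[1,5,50]) if X else '')
E
```

```text
change 0.39880952380952384
134 [-0.04971179 -0.04874627 -0.03289918]
228 [-0.07657072 -0.07554083 -0.04669381]
239 [-0.07716876 -0.0761588  -0.04798043]
```

The cassette has travelled about 27–28 mm and is standing still at its stop. Releasing straight up.

Emit:
move_arm(deltas=[0, 0, 0, 0, 0, -0.5, -0.1, 0, 0, 0, 0, 0, -1.2, -0.1, 0, 0, 0, 0, 0, -2, -0.1, 0, 0, 0, 0, 0, -4, -0.1, 0, 0, 0, 0, 0, -7, -0.1, 0, 0, 0, 0, 0, -11, -0.1, 0, 0, 0, 0, 0, -15, -0.1, 0, 0, 0, 0, 0, -15, -0.1])

```text
time: 9.2
tool_pos: [0.5897, -0.0667, 0.2677]
ee_rot: [3.138, -0.012, 0.09]
wrist_force: [0.6, 0.5, 0.6]
width: 0.0519
finger_force: 0.0
```

```bash
python3 - <<'E'
from h import *
s=cam('wrist');b=cam('side');print(b['obs']['tool_pos'],b['obs']['wrist_force'])
cv2.imwrite('pics/v6.png',np.hstack([cv2.resize(s['image'][...,::-1],(400,300)),cv2.resize(b['image'][160:250,220:340,::-1],(400,300),interpolation=2)]))
E
```

```text
[ 0.58877777 -0.06648463  0.26420754] [ 0.34928395 -0.5770728  -0.12421622]
```

View pics/v6.png

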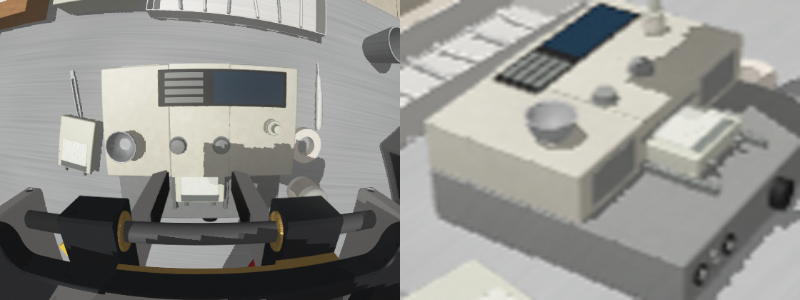

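Both keys are up, at about (177,145) and (222,145) in the wrist half. The cassette is out at its stop, and the pot, bottle and other items haven't moved.

```bash
python3 -c "
from bench import robot
print(robot.close_job())"
```

```text
the job is handed in; nothing more can be done
None
```

I held both release keys down together until the cassette had slid about 28 mm out to its stop, then let both keys up and moved the arm clear; nothing else moved, and the job is handed in at about 9 s.

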